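# Clear the medicine card and hold the reading magnifier over the dose box

## Task

The tablet tube has been left standing on the yellow dose box of the medicine card: stand it fully home and upright in the round well of the wooden bedside caddy and let go of it, set down and not dropped. Then draw the reading magnifier by its handle out of the caddy's sloped pocket, turn it so that the lens lies level, and hold it centred over the dose box with the lens about 8 cm above the card. Finish while still holding it there, steady and touching nothing but your gripper, with the other things on the nightstand left where they are.

Things in the scene. Friction and masses are not known exactly. Their poses are not given: they have to be found in the camera images.
- tube: Tablet tube standing upright, a straight cylinder 28 mm in diameter and 100 mm tall, white with a green band and an orange cap (the cap is of the same diameter, the top 18 mm); about 70 g. It starts on the card's dose box. Origin: centre of its underside; z points up along its axis.
- caddy: Wooden bedside caddy, fixed on the nightstand: base board 150 (x) by 232 (y) by 14 mm; at its -y side a block with the round tube well, behind that (+x) a low tray; at its +y side the sloped magnifier pocket, the highest edge of which is 79 mm above the nightstand. Origin: centre of its underside; z up; its front faces its own -x.
- well_mouth (a point): Centre of the upper rim of the round well in the caddy's well block (block 60 by 60 mm, its top 62 mm above the nightstand). The bore is 31 mm in diameter with a 2 mm chamfer and 42 mm deep. Axes as the caddy's.
- well_floor (a point): Centre of the well's floor, 42 mm below well_mouth, 20 mm above the nightstand. The tube is home when its underside stands here; 58 mm of it then stands out of the block.
- magnifier: Reading magnifier, 100 g. Origin: lens centre; +x from handle to lens, z normal to the lens (faces alike). Lens with black frame 64 (x) by 84 (y) by 12 mm; 13 mm neck to x = -49 mm; blue handle x = -49 to -137 mm, 18 mm wide (y), 12 thick. Starts lens down, loose in the pocket, 48 mm deep, handle rising 45 degrees to the caddy's front, its end 156 mm above the nightstand; draws out along its -x.
- card: Laminated medicine card 150 mm (x) by 200 mm (y), 3 mm thick, white with a blue-green bar and grey print, fixed flat on the nightstand. Origin: centre of its underside; z up.
- dose_box (a point): Centre of the yellow dose box (70 mm along the card's x, 100 mm along its y) on the card's upper face, 3 mm above the nightstand. Axes as the card's.
- mug: Bystander: blue ceramic mug, 82 mm in diameter, 95 mm tall, handle at its +y. Origin: centre of its underside.
- remote: Bystander: beige remote control lying flat, 165 (x) by 46 by 18 mm. Origin: centre of its underside.
- glasses_case: Bystander: brown spectacle case, 160 (x) by 62 by 40 mm. Origin: centre of its underside.
- alarm_clock: Bystander: white alarm clock, 45 (x) by 110 by 64 mm. Origin: centre of its underside.
- cream_jar: Bystander: low round cream jar, 64 mm in diameter, 50 mm tall. Origin: centre of its underside.
- paperback: Bystander: red paperback lying flat, 182 (x) by 114 by 24 mm. Origin: centre of its underside.
- earplug_tin: Bystander: round metal tin, 38 mm in diameter, 18 mm tall, in the caddy's tray. Origin: centre of its underside.
- pocket_mouth (a point): Centre of the open mouth of the caddy's magnifier pocket (axes as the caddy's). From here the pocket runs down at 45 degrees towards the caddy's +x, 48 mm deep along the slope; inside it is 90 mm wide (y) and 18 mm thick.
Not all that is in view belongs to the job. Several things look just like the tube: the one meant starts farthest from the robot's base.

How it is judged:
On the way, in this order (a step that is already met when the one before it is completed fails the run):
1. the tablet tube stands fully home and upright in the caddy's well and is released (distance between tube and well_floor below 0.006 m and angle between tube's own z axis and vertical below 0.12 rad and contact force between the fingers and tube below 0.1 N and linear speed of tube below 0.03 m/s), for 0.2 s.
2. the magnifier is gripped by its handle, drawn out of the pocket and carried clear of the caddy (contact force between the fingers and magnifier above 1 N and contact force between magnifier and caddy below 0.05 N and distance between magnifier and caddy above 0.12 m and x of the grasp point in the frame of magnifier below -0.035 m), for 0.1 s.
At the end, for the whole second after the job is handed in: Tube released in the well: underside within 6 mm of its floor's centre, upright within 7 degrees. Magnifier held still by its handle, touching nothing else, level within 11 degrees, lens centre within 20 mm of the dose box's centre in plan, 55 to 105 mm above the card. Bystanders moved under 30 mm (distance between tube and well_floor below 0.006 m and angle between tube's own z axis and vertical below 0.12 rad and contact force between the fingers and tube below 0.1 N and angle between the z axis of magnifier and the z axis of card, either way round below 0.2 rad and horizontal distance between magnifier and dose_box below 0.02 m and z of magnifier in the frame of dose_box between 0.055 and 0.105 m and linear speed of magnifier below 0.02 m/s and angular speed of magnifier below 0.15 rad/s and contact force between the fingers and magnifier above 1 N and contact force between magnifier and caddy below 0.05 N and contact force between magnifier and card below 0.05 N and contact force between magnifier and tube below 0.05 N and x of the grasp point in the frame of magnifier below -0.035 m and contact force between magnifier and mug below 0.05 N and contact force between magnifier and alarm_clock below 0.05 N); the arm keeps its last pose, push and grip.
It fails at once if the tablet tube is dropped (falls freely faster than 0.6 m/s) (contact force between the fingers and tube below 0.01 N and linear speed of tube above 0.6 m/s).
It fails at once if a bystander is pushed more than 30 mm from its place (distance of any of mug, remote, glasses_case, alarm_clock, cream_jar, paperback, earplug_tin from where it was at the start of the episode above 0.03 m).
It also fails if it takes over 61 s, if anything falls off the work surface, if the arm or the gripper's body presses on something with over 40 N, if the wrist force passes 120 N, or if a joint passes its speed limit or range.

## Robot

A 6-joint arm with a two-finger parallel gripper is mounted at the origin on the work surface. World frame = base frame: x ahead of the robot, y to its left, z up, the work surface at z = 0. Lengths are in m, angles in rad, forces in N, time in s.
With the tool pointing down it reaches from about 0.275 to 0.825 m from the base axis. Payload 4.9 kg.
Tool frame: the origin (TCP) lies midway between the tips of the shut fingers; the grasp point (between the pads) lies 19 mm behind it (bot.grip_depth is the distance from the TCP to the grasp point, in m); z points along the fingers, y is the line along which they close (so a half turn about z gives the same grasp; the last joint's range is limited). The gripper opens to 85 mm and grips with 20 to 120 N. Pads are 22 mm wide; open, the fingers measure 114 mm over their backs; the gripper's body (76 mm by 85 mm) begins 54 mm behind the grasp point. The pads swing forward as they close: fully open they stand 13 mm farther back than shut.
Start: joints at [-1.402, 0.326, -0.193, 1.052, 0, 1.437], TCP at [0.164, -0.525, 0.231] pointing down, gripper open.
Joint ranges: [-2.65, 2.65], [-0.97, 1.79], [-1.3, 1.35], [-1.93, 2.1], [-1.47, 1.37], [-3.14, 3.14]. Speed limits (rad/s): [2.57, 2.57, 3.14, 3.14, 3.14, 3.14].

## Interface

Orientations are given as a unit quaternion [w, x, y, z].
In Python, from cell import bot gives the robot as it stands. Calls block until the motion is done:
- bot.move_pose(position, orientation): joint-space move of the TCP to a pose.
- bot.move_linear(position, speed=0.15, rotation=None, until_force=None): straight line of the TCP; rotation=None keeps the orientation; speed is the mean speed in m/s. With until_force (N) it stops when the force on the tool has changed by that much, and returns True; else False.
- bot.goto_joints(angles): joint-space move.
- bot.set_gripper(opening, grasp_force=None): opening from 0.0 (shut) to 1.0 (fully open); grasp_force is the grip in N (None keeps the last); returns when the fingers have stopped.
- bot.wait(seconds).
- bot.solve_ik(position, orientation): joint angles nearest the present ones, or None.
- bot.camera(name): name is "side" or "top"; returns the picture (480x640x3 uint8, red, green, blue); there is no depth.
- bot.calibration(name): a dict with "mtx" (3x3 intrinsics, pixels), "k1" (the pictures are not rectified: a ray, as slopes to the right and down, at radius r is drawn at 1 + k1 r^2 times it, then the intrinsics apply), "extrinsics" (4x4, takes a point from world to camera coordinates). Camera axes: x right, y down, z forward; pixel columns grow to the right and rows downward; lengths in m; the calibration is good to about 2 mm. A picture is of the moment at which its call begins. calibration takes no time and is no camera call.
A pose or a line that the arm cannot do raises bot.PlanningError and nothing moves.
- bot.close_job(): hands the job in; it is judged then, once.
Trained networks look in the newest picture that a camera, given by its name, has taken for a name from the list of things; names that differ only in an ending like _2 or _b are one class to them, and where a whole thing is asked for, a point or a joint stands for the part that bears it (a point fixed in the world has none). Each returns a list of dicts, best first, with "confidence" (0 to 1); they miss things now and then, are a little off and sometimes report something else, mostly with a low value. They report only what shows in the picture. A call takes as long as a camera call. They do not tell look-alikes from the thing itself.
- bot.search_frame(camera, thing): "bbox" ([left, top, width, height] in pixels, round what is visible of it).
Readings, each from a call of its own:
- bot.read_clock(): time.
- bot.read_joint_positions(): joint angles.
- bot.read_joint_vel(): joint speeds.
- bot.read_joint_efforts(): joint torques, N m.
- bot.read_position(): TCP position.
- bot.read_tool_rot(): TCP orientation.
- bot.read_ft_force(): force on the tool from outside, world axes, zero at the start.
- bot.read_moment(): the same for the moment, N m.
- bot.read_gripper_width(): opening from 0.0 (shut) to 1.0 (fully open).
- bot.read_finger_force(): force on a finger pad.
Only numpy, scipy, OpenCV 4.12 (cv2) and the standard library are available. Lean on these libraries where they do the work, as an engineer would, in place of code of your own. Each camera call takes 0.05 s, during which the arm holds its last target. There are 200 camera calls.

## Working session

There is one attempt and no reset: what is moved stays moved. The work goes in short steps, each a Python script; the robot and the scene stay as the last script left them, time stands still between calls to the robot, and variables do not carry over. Pictures are saved under pics/ and viewed, at most 10 in all, crops included, and the job is handed in when it is done.

```bash
mkdir -p pics
cat > h.py <<'E'
import numpy as np, cv2
from cell import bot
def cal(n):
    c=bot.calibration(n); return np.array(c["mtx"]),c["k1"],np.array(c["extrinsics"])
def proj(n,P):
    K,k,E=cal(n); P=np.atleast_2d(P); p=P@E[:3,:3].T+E[:3,3]; s=p[:,:2]/p[:,2:]
    s=s*(1+k*(s**2).sum(1,keepdims=True)); return s@K[:2,:2].T+K[:2,2]
def ray(n,uv):
    K,k,E=cal(n); d=np.linalg.solve(K,[uv[0],uv[1],1])[:2]; s=d.copy()
    for _ in range(30): s=d/(1+k*(s@s))
    R=E[:3,:3]; return -R.T@E[:3,3], R.T@np.array([s[0],s[1],1])
def atz(n,uv,z):
    o,d=ray(n,uv); return o+d*(z-o[2])/d[2]
def snap(n,f): 
    im=bot.camera(n); cv2.imwrite(f"pics/{f}.png",im[:,:,::-1]); return im
E
python3 - <<'E'
from h import *
for n in("side","top"):
    snap(n,n+"0"); o,_=ray(n,(320,240)); print(n,o.round(3),atz(n,(320,240),0).round(3))
    for t in["tube","caddy","magnifier","card","mug","alarm_clock","cream_jar","glasses_case","remote","paperback"]:
        print(t,[(np.round(r["bbox"]).astype(int).tolist(),round(r["confidence"],2)) for r in bot.search_frame(n,t)])
E
```

```text
side [0.022 0.575 0.797] [ 0.647 -0.07   0.   ]
tube [([296, 260, 13, 36], 0.95), ([348, 294, 15, 39], 0.68)]
caddy [([326, 188, 84, 79], 0.91), ([460, 198, 10, 17], 0.68), ([271, 194, 33, 39], 0.57)]
magnifier [([344, 204, 47, 31], 0.92)]
card [([237, 270, 96, 80], 0.85)]
mug [([222, 207, 40, 50], 0.97)]
alarm_clock [([270, 193, 35, 41], 0.76), ([459, 196, 11, 18], 0.65), ([224, 206, 40, 48], 0.2)]
cream_jar [([114, 340, 105, 86], 0.58), ([459, 201, 8, 11], 0.45)]
glasses_case [([377, 164, 53, 35], 0.9), ([235, 268, 99, 79], 0.64)]
remote [([222, 397, 85, 63], 0.64), ([347, 205, 43, 30], 0.28), ([222, 206, 40, 50], 0.2)]
paperback [([110, 340, 107, 87], 0.66)]
top [0.441 0.031 1.334] [ 0.61  -0.003  0.   ]
tube [([278, 254, 14, 16], 0.59)]
caddy [([340, 217, 99, 84], 0.82)]
magnifier [([356, 245, 36, 41], 0.9)]
card [([211, 229, 94, 71], 0.93)]
mug [([263, 149, 43, 42], 0.72)]
alarm_clock [([327, 167, 43, 26], 0.83)]
cream_jar [([472, 313, 32, 27], 0.7)]
glasses_case [([468, 203, 32, 60], 0.79)]
remote [([150, 296, 29, 71], 0.94), ([338, 218, 100, 79], 0.56)]
paperback [([112, 208, 61, 78], 0.71), ([342, 218, 99, 81], 0.7)]
```

View pics/top0.png

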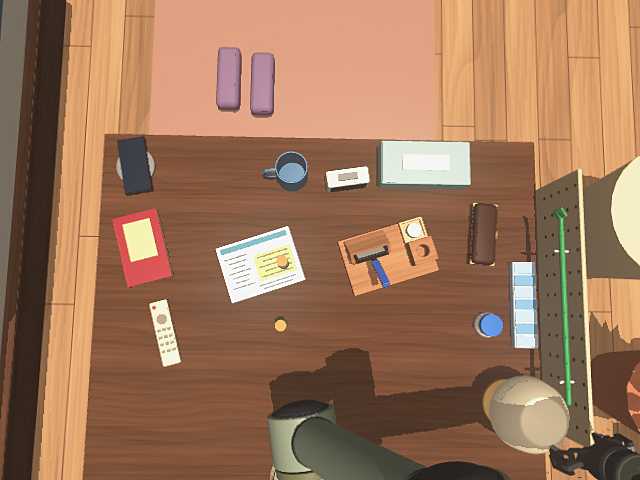

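View pics/side0.png

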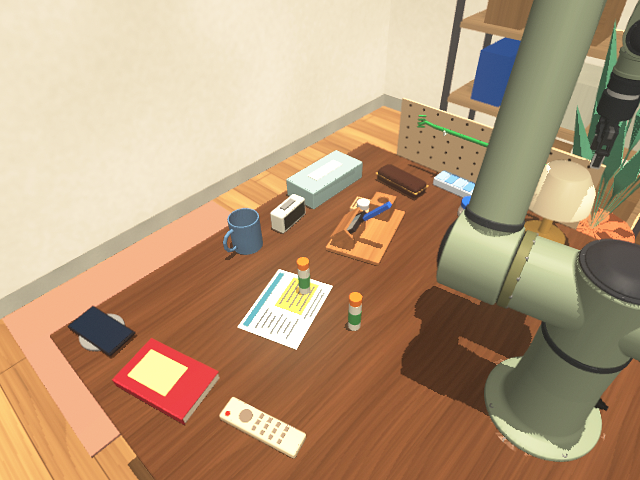

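The top view shows two tube look-alikes, at top (283,262) / side (303,277) standing on the card's yellow box, and at top (280,325) / side (355,312) off the card. The one on the dose box is farther from the base, so it fits. I'll confirm it in a crop together with the caddy.

Run:
```python
import cv2
a=cv2.imread("pics/top0.png")[215:310,205:445]; cv2.imwrite("pics/ct.png",cv2.resize(a,None,fx=3.333,fy=3.333,interpolation=cv2.INTER_CUBIC)) 
a=cv2.imread("pics/side0.png")[180:355,230:415]; cv2.imwrite("pics/cs.png",cv2.resize(a,None,fx=3.4,fy=3.4,interpolation=cv2.INTER_CUBIC))
```

```text
(no output)
```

View pics/ct.png

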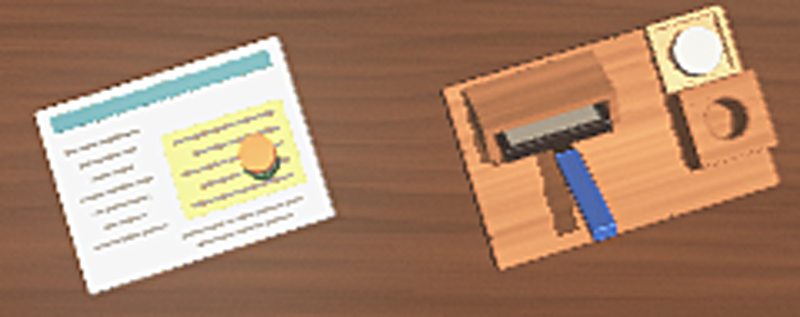

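View pics/cs.png

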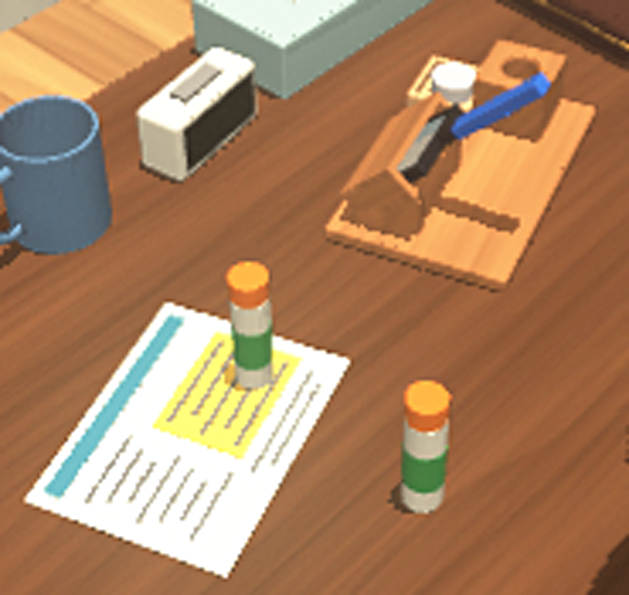

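```bash
cat > m.py <<'E'
from h import *
from scipy.optimize import least_squares
T=lambda c:(np.array(c,float)+.5)/3.3333-.5+[205,215]
S=lambda c:(np.array(c,float)+.5)/3.4-.5+[230,180]
def tri(t,s):
    f=lambda P:np.r_[proj("top",P)[0]-T(t),proj("side",P)[0]-S(s)]
    r=least_squares(f,[.6,0,.05]); return r.x.round(4),r.fun.round(1)
def rect(loc,zs,t,s):
    def f(q):
        c,k=np.cos(q[2]),np.sin(q[2]); r=[]
        for n,pts,F in(("top",t,T),("side",s,S)):
            for i,p in pts.items():
                x,y=loc[i]; r.append(proj(n,[q[0]+c*x-k*y,q[1]+k*x+c*y,zs])[0]-F(p))
        return np.concatenate(r)
    r=least_squares(f,[.6,0,.2]); return r.x.round(4),r.fun.round(1)
E
python3 - <<'E'
from m import *
L={0:(.075,.116),1:(.075,-.116),2:(-.075,-.116),3:(-.075,.116)}
print("caddy",rect(L,.014,{0:(445,88),2:(780,183),3:(500,268)},{0:(327,232),3:(500,287),2:(597,105)}))
L={0:(.035,.05),1:(.035,-.05),2:(-.035,-.05),3:(-.035,.05)}
print("dose",rect(L,.003,{0:(163,133),1:(283,100),2:(303,183),3:(190,220)},{0:(220,333),1:(302,358),2:(243,458),3:(155,427)}))
L={0:(.075,.1),1:(.075,-.1),2:(-.075,-.1),3:(-.075,.1)}
print("card",rect(L,.003,{0:(38,110),1:(278,37),2:(335,213),3:(93,293)},{0:(165,303),1:(350,358),2:(228,577),3:(27,498)}))
print("well",tri((726,118),(521,68)),atz("top",T((726,118)),.062),atz("side",S((521,68)),.062))
print("hend",tri((603,232),(545,84)), "cap",tri((257,152),(248,271)),atz("top",T((257,152)),.103),atz("side",S((248,271)),.103))
E
```

```text
caddy (array([ 0.5716, -0.181 ,  0.3095]), array([-1.1, -0.5,  0.3,  0.1, -0.5,  0.6, -1. , -1.2,  1.7, -1.3,  0. ,
        0.8]))
dose (array([ 0.5497,  0.1137, -0.3668]), array([  8.9, -12. ,   8.2,  12.1,  -7.9,  12. ,  -9.5, -13.4, -21.6,
        14.6,  -8.4,  -6.5,  21.4, -17. ,   8.6,   7.1]))
card (array([ 0.5484,  0.152 , -0.4107]), array([ 21.9, -26.9,  18.9,  26.3, -22.1,  25.8, -19.3, -30. , -41.4,
        26.9, -19.6, -14.1,  41.6, -36.3,  17.7,  16.9]))
well (array([ 0.5806, -0.2605,  0.0637]), array([ 0. ,  0.1, -0.1, -0. ])) [ 0.58097236 -0.26079139  0.062     ] [ 0.58175542 -0.26259524  0.062     ]
hend (array([ 0.4888, -0.1538,  0.1532]), array([ 0.3,  0.4, -0.5, -0. ])) cap (array([0.5461, 0.0915, 0.1079]), array([-0.2, -0.2,  0.3,  0. ])) [0.54598811 0.09122719 0.103     ] [0.55033723 0.08840676 0.103     ]
```

Run:
```python
from m import *
L={0:(.035,.05),1:(.035,-.05),2:(-.035,-.05),3:(-.035,.05)}
print("dose",rect(L,.003,{0:(163,133),1:(283,100),2:(303,183),3:(190,220)},{1:(220,333),2:(302,358),3:(243,458),0:(155,427)}))
L={0:(.075,.1),1:(.075,-.1),2:(-.075,-.1),3:(-.075,.1)}
print("card",rect(L,.003,{0:(38,110),1:(278,37),2:(335,213),3:(93,293)},{1:(165,303),2:(350,358),3:(228,577),0:(27,498)}))
c,s=np.cos(.3095),np.sin(.3095); R=np.array([[c,-s],[s,c]])
for n,p in dict(well=(.5806,-.2612),hend=(.4888,-.1538)).items(): print(n,R.T@(np.array(p)-[.5716,-.181]))
print("tubebase",[atz("side",S((256,q)),.003).round(4) for q in(381,)])
K,k,E=cal("side"); print(ray("side",S((256,381)))[1])
print("mug",atz("top",(291,168),.095),"clock",atz("top",(348,176),.064))
print(bot.read_tool_rot(),bot.grip_depth)
```

```text
dose (array([0.5491, 0.1138, 0.3142]), array([-0.8,  0.5, -0.2, -0.7,  1.6, -0.2, -1.3, -0. , -0.1, -0.7,  1.1,
        0.2,  0.1,  0.2, -0.5, -0.2]))
card (array([0.5455, 0.1523, 0.3293]), array([-1. ,  0.3, -0.1, -1. ,  0.2,  0.3, -0.7,  0.2,  0.8, -0.5,  0.3,
        0.2,  0.2, -0.9, -0.1,  0.2]))
well [-0.01585514 -0.07913062]
hend [-0.0705812   0.05112704]
tubebase [array([0.5431, 0.0947, 0.003 ])]
[ 0.49264256 -0.45451524 -0.75073225]
mug [0.77746548 0.07358956 0.095     ] clock [ 0.76785876 -0.07116042  0.064     ]
[1.70383699e-05 9.88561540e-01 1.50818039e-01 1.14496490e-05] 0.0187
```

```bash
cat >> h.py <<'E'
from scipy.spatial.transform import Rotation as Ro
def q(yaw,tilt=0.):
    r=(Ro.from_euler('z',yaw)*Ro.from_euler('y',-tilt)*Ro.from_euler('x',np.pi)).as_quat(); return [r[3],r[0],r[1],r[2]]
E
python3 - <<'E'
from h import *
print("decoy",atz("top",(280,325),.1).round(3))
P=[.547,.0915]; y=.31
for yy in(y,y+np.pi/2,y-np.pi/2): print(np.round(bot.solve_ik(P+[.16],q(yy)),2))
def best(p,*ys): return min(((abs(j[5]),k) for k in ys if (j:=bot.solve_ik(p,q(k))) is not None))[1]
a=best(P+[.16],y+np.pi/2,y-np.pi/2); b=best(P+[.16],y,y+np.pi,y-np.pi); print(a,b)
bot.move_pose(P+[.16],q(a)); bot.move_linear(P+[.054],.12)
bot.set_gripper(0.,20); print(bot.read_gripper_width(),bot.read_position()); bot.set_gripper(.6)
bot.move_linear(P+[.13],.15); bot.move_pose(P+[.13],q(b)); bot.move_linear(P+[.054],.12)
bot.set_gripper(0.,50); print(bot.read_gripper_width(),bot.read_finger_force(),bot.read_position(),bot.read_clock())
bot.move_linear(P+[.25],.15)
a=snap("side","s1"); bot.camera("top"); print(bot.search_frame("side","tube"))
cv2.imwrite("pics/s1c.png",cv2.resize(a[150:360,220:400,::-1],None,fx=2.8,fy=2.8,interpolation=cv2.INTER_CUBIC))
print(bot.read_clock(),bot.read_gripper_width(),bot.read_joint_positions())
E
```

```text
decoy [0.391 0.092 0.1  ]
[ 0.03  0.39 -0.29  0.89  0.    2.86]
[ 0.03  0.39 -0.29  0.89  0.    1.29]
[ 0.03  0.39 -0.29  0.89  0.   -1.85]
1.8807963267948966 3.451592653589793
0.3236431884611006 [0.54714275 0.09151104 0.05430744]
0.31362067868274346 48.986491709947586 [0.54782913 0.09159391 0.05495848] 8.8083
[{'bbox': [295.2, 190.5, 12.2, 43.6], 'confidence': 0.8}, {'bbox': [348.1, 293.1, 14.1, 34.3], 'confidence': 0.68}, {'bbox': [219.7, 395.9, 85.1, 63.8], 'confidence': 0.57}, {'bbox': [323.0, 189.4, 78.3, 79.1], 'confidence': 0.39}]
10.4167 0.31301646145706663 [ 3.26528582e-02  3.24023146e-01 -1.48992200e-01  1.09930748e+00
 -8.00602867e-06 -2.77334800e-01]
```

View pics/s1c.png

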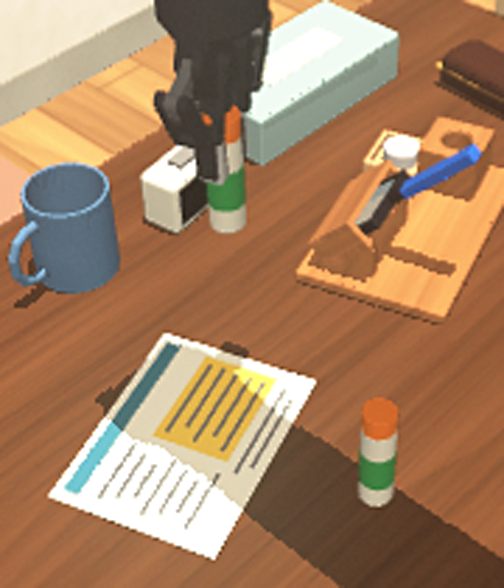

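The crop shows the tube held upright, with its underside centre at side (302,230). The decoy is untouched and the caddy is unchanged. Next is the well.

Run:
```python
from h import *
print("under pred",proj("side",[.547,.0915,.199]))
b=.31+np.pi; W=np.array([.5810,-.2612])
bot.move_pose([*W,.25],q(b)); bot.move_linear([*W,.125],.15)
ok=False
for dx,dy in[(0,0),(.002,0),(-.002,0),(0,.002),(0,-.002)]:
    p=W+[dx,dy]; bot.move_linear([*p,.117],.1)
    h=bot.move_linear([*p,.0715],.05,until_force=8); z=bot.read_position(); print(dx,dy,h,z,bot.read_ft_force().round(1) if hasattr(bot.read_ft_force(),'round') else bot.read_ft_force())
    if z[2]<.08: break
snap("side","s2"); print(bot.read_clock())
```

```text
under pred [[300.46526217 228.46090662]]
0 0 True [ 0.58126028 -0.26113292  0.07203044] [-0.   0.7  4. ]
13.9
```

Run:
```python
from h import *
bot.set_gripper(.55); bot.wait(.2)
p=bot.read_position(); bot.move_linear([p[0],p[1],.23],.15)
C=np.array([.5716,-.181]); c,s=np.cos(.31),np.sin(.31)
w=lambda x,y:(C+[c*x-s*y,s*x+c*y])
for b in(.31,.31+np.pi): print(bot.solve_ik([*w(-.0423,.051),.105],q(b)))
g=w(-.0423,.051); print(g)
bot.move_pose([*w(-.22,.051),.28],q(.31+np.pi))
a=snap("top","t3"); b_=snap("side","s3"); print(bot.read_clock())
A=cv2.resize(a[210:310,330:450,::-1],None,fx=4.5,fy=4.5,interpolation=cv2.INTER_CUBIC)
B=cv2.resize(b_[180:275,320:415,::-1],None,fx=4.5*100/95,fy=4.5*100/95,interpolation=cv2.INTER_CUBIC)[:450,:]
m=np.hstack([A,B]); m=m[:,:]; print(m.shape); cv2.imwrite("pics/m3.png",cv2.resize(m,None,fx=.78,fy=.78))
for uv in proj("top",[[*w(-.0706,.051),.152],[*g,.124]]): print("top crop",(uv-[330,210])*4.5*.78)
for uv in proj("side",[[*w(-.0706,.051),.152],[*g,.124]]): print("side crop",(uv-[320,180])*4.737*.78+[540*.78,0])
```

```text
[-0.41245577  0.42016323 -0.40605698  0.74457612  0.          2.41913689]
[-0.41245577  0.42016323 -0.40605698  0.74457612  0.         -0.72245577]
[ 0.5157583  -0.14533497]
16.7167
(450, 990, 3)
top crop [195.85853767 261.96322952]
top crop [176.70923321 223.59698007]
side crop [677.88426859  91.22444015]
side crop [634.43052216 114.31189226]
```

View pics/m3.png

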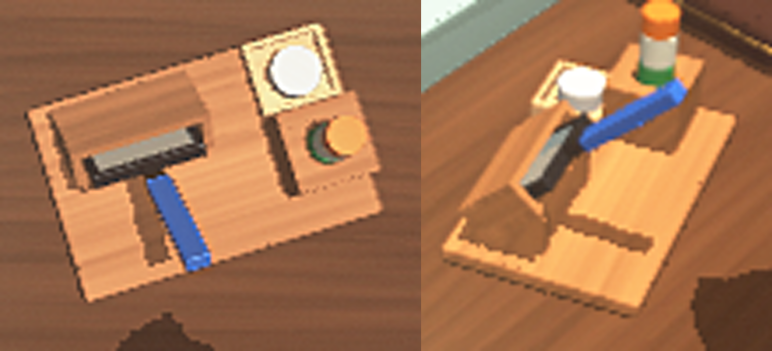

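Top (210,248)/side (458,193): the tube is standing upright in the well. My predicted handle points fall on the handle in both views.

```bash
cat >> h.py <<'E'
def qf(yaw,tilt=0.):
    r=(Ro.from_euler('z',yaw)*Ro.from_euler('y',-tilt)*Ro.from_euler('x',np.pi)*Ro.from_euler('z',np.pi)).as_quat(); return [r[3],r[0],r[1],r[2]]
def hold(lens,yaw,tilt=np.pi/4,L=.097):
    d=np.array([np.cos(yaw),np.sin(yaw),0]); tz=np.sin(tilt)*d-[0,0,np.cos(tilt)]
    return list(np.array(lens)-L*d+bot.grip_depth*tz)
C=np.array([.5716,-.181]); c_,s_=np.cos(.31),np.sin(.31)
w=lambda x,y:(C+[c_*x-s_*y,s_*x+c_*y])
E
python3 - <<'E'
from h import *
Q=qf(.31); g=w(-.0423,.050)
for y in(.7,.9,1.1,1.3):
    for z in(.083,.2):
        j=bot.solve_ik(hold([.549,.114,z],y),qf(y,np.pi/4)); print(y,z,None if j is None else np.round(j,2))
bot.set_gripper(.8); bot.move_pose([*g,.22],Q); bot.move_linear([*g,.105],.12,until_force=10)
print(bot.read_position()); bot.set_gripper(0.,80); print(bot.read_gripper_width(),bot.read_finger_force())
e=w(-.0423-.071,.050); print(bot.move_linear([*e,.176],.1),bot.read_ft_force())
bot.move_linear([*e,.28],.15)
print(bot.read_position(),bot.read_gripper_width(),bot.read_finger_force(),bot.read_clock(),np.round(bot.read_joint_positions(),2))
E
```

```text
0.7 0.083 [-0.46  0.35 -1.14 -0.3   0.71 -1.02]
0.7 0.2 [-0.46  0.03 -1.    0.16  0.71 -1.02]
0.9 0.083 [-0.51  0.41 -0.95  0.06  0.77 -1.35]
0.9 0.2 [-0.51  0.15 -0.83  0.43  0.77 -1.35]
1.1 0.083 [-0.52  0.49 -0.74  0.38  0.78 -1.64]
1.1 0.2 [-0.52  0.29 -0.64  0.69  0.78 -1.64]
1.3 0.083 [-0.5   0.59 -0.53  0.67  0.76 -1.89]
1.3 0.2 [-0.5   0.42 -0.44  0.94  0.76 -1.89]
[ 0.51655752 -0.14664632  0.10580069]
0.19605291593718938 77.88349986076355
False [-0.63623353  0.66356334 -1.04523333]
[ 0.44804061 -0.1676218   0.27902807] 0.19472882296088542 78.10382723808289 21.45 [-0.51  0.16 -0.28  1.13  0.   -0.82]
```

Run:
```python
from h import *
y=1.0
bot.move_pose(hold([.549,.114,.2],y),qf(y,np.pi/4))
bot.move_linear(hold([.549,.114,.12],y),.1)
a=snap("top","t4"); b=snap("side","s4")
for n in("top","side"): 
    bot.camera(n); print([(np.round(r["bbox"]).tolist(),r["confidence"]) for r in bot.search_frame(n,"magnifier")][:2], proj(n,[[.549,.114,.12],[.549,.114,.003]]).round(1))
A=cv2.resize(a[200:320,200:320,::-1],(400,400),interpolation=cv2.INTER_CUBIC)
B=cv2.resize(b[200:340,220:360,::-1],(400,400),interpolation=cv2.INTER_CUBIC)
cv2.imwrite("pics/m4.png",np.hstack([A,B])); print(bot.read_clock())
y=1.0;d=np.array([np.cos(y),np.sin(y)]);t=np.array([-d[1],d[0]])
for n,o,s in(("top",[200,200],400/120),("side",[220,200],400/140)):
    print(n,[np.round((proj(n,[*(np.array([.549,.114])+x*d+v*t),.12])[0]-o)*s).tolist() for x,v in((.032,0),(0,.042),(0,-.042),(-.032,0),(0,0),(-.137,0))])
```

```text
[([249.0, 239.0, 72.0, 49.0], 0.7)] [[271.9 258.2]
 [274.9 262.2]]
[([276.0, 245.0, 59.0, 35.0], 0.8), ([357.0, 200.0, 8.0, 5.0], 0.57)] [[294.6 260.1]
 [297.6 295. ]]
23.6083
top [[203.0, 170.0], [207.0, 243.0], [272.0, 146.0], [277.0, 219.0], [240.0, 194.0], [399.0, 300.0]]
side [[173.0, 180.0], [225.0, 209.0], [202.0, 137.0], [253.0, 164.0], [213.0, 172.0], [381.0, 139.0]]
```

View pics/m4.png

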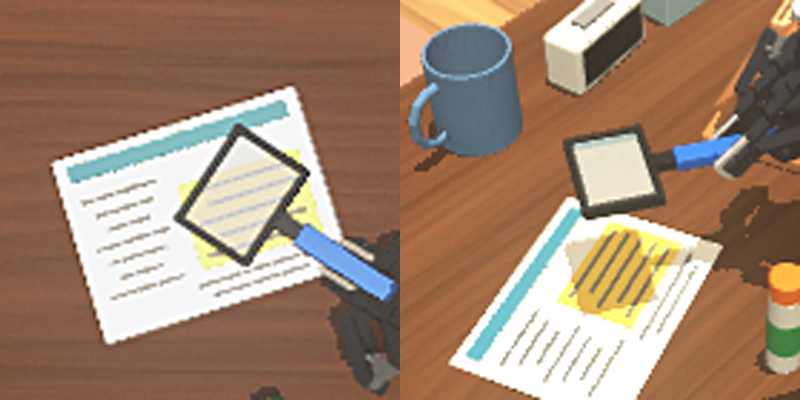

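Top lens centre is at crop (242,195) against a predicted (240,194). Side is at (215,170) against (213,172). The lens is level, centred and about 12 cm up, so I'll lower it to 8 cm.

Run:
```python
from h import *
bot.move_linear(hold([.549,.114,.083],1.0),.06); bot.wait(.8)
a=snap("top","t5"); b=snap("side","s5")
A=cv2.resize(a[200:320,200:440,::-1],(800,400),interpolation=cv2.INTER_CUBIC)
cv2.imwrite("pics/m5.png",A)
print(bot.search_frame("side","magnifier")[:1],proj("side",[.549,.114,.083]),bot.read_finger_force(),bot.read_ft_force(),bot.read_clock(),np.abs(bot.read_joint_vel()).max())
```

```text
[{'bbox': [276.1, 259.0, 62.0, 31.5], 'confidence': 0.89}] [[295.56890591 271.75704786]] 78.08490872383118 [-0.61639331  0.49291825 -1.67504154] 25.325 0.00227802996516802
```

View pics/m5.png

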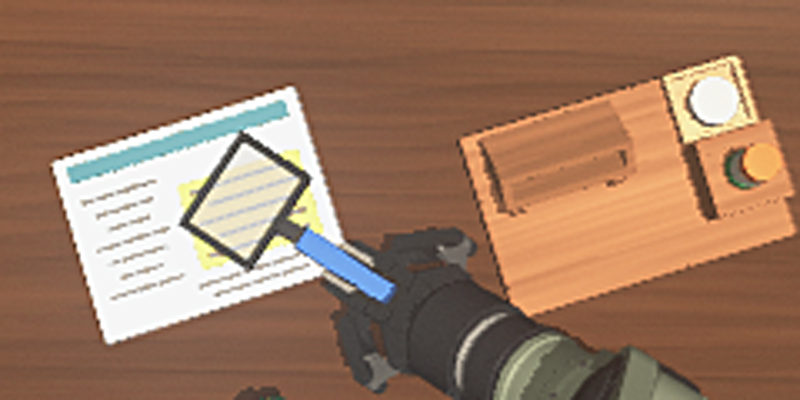

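The lens is centred at crop (245,200) over the yellow box, and the tube stands in the well at (752,165). Nothing else has been disturbed, so I'm handing in.

```bash
python3 -c "
from cell import bot
print(bot.close_job())"
```

```text
the job is handed in; nothing more can be done
None
```

The job is handed in at about 25 s: the tube from the dose box stands released in the well, and the magnifier is held level and steady about 8 cm above the dose box; no verdict was returned.

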